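Cover the screws, then hold the phone in the dust-off box

ROBOT

A 6-joint arm with a two-finger parallel gripper is mounted at the origin on the work surface. World frame = base frame: x ahead of the robot, y to its left, z up, the work surface at z = 0. Lengths are in mm, angles in degrees, forces in N, time in s.
With the tool pointing down it reaches from about 275 to 975 mm from the base axis. Payload 8.4 kg.
Tool frame: the origin (TCP) lies between the finger pads; the fingertips stand 19 mm ahead of it and the grasp point (between the pads) is the TCP; y points along the fingers, x is the direction in which the jaws open and shut, and the axes are right-handed (so a half turn about y gives the same grasp; the last joint's range is limited). The gripper opens to 92 mm and grips with 3 to 60 N. Pads are 20 mm wide; open, the fingers measure 128 mm over their backs; the gripper's body (75 mm by 189 mm) begins 69 mm behind the grasp point.
Start: joints at [-63.621, 20.225, 93.587, -0, 66.188, -0.138], TCP at [279.034, -559.257, 233.583] pointing down, gripper open.
Joint ranges: [-150.9, 150.9], [-52.94, 120.26], [3.33, 152.33], [-74.26, 254.26], [0, 154.13], [-172.89, 172.89]. Speed limits (degrees/s): [127.2, 127.2, 159.86, 180, 180, 180].

INTERFACE

Orientations are given as [roll, pitch, yaw] about the fixed x, y, z axes, in that order (R = Rz(yaw) Ry(pitch) Rx(roll)).
In Python, from rig import env, snapshot, camera_info, job gives the robot as it stands. The module is installed in compiled form; this text tells all that it offers.
- The arm moves only by the tool send_rows, never from a script. Its argument "deltas" is a list of rows, each a list of 7 numbers: the finger opening in mm, from 0 to 91.9, then the shift along the world's x, y, z in mm, then the turn, a rotation vector about the world's x, y, z in rad. A call has exactly 8 rows; each row shifts and turns the commanded pose from where the row before left it; what a row does not reach is not made up. A row lasts 1/8 s, in which the tool goes at most 62.5 mm and 10.7 degrees, less where a joint would pass 70% of its speed; a pose out of reach is approached as far as the arm can. A call is refused whole if a number of a shift passes 62.5 or a number of a turn 0.188, either way. A call with a gripper value outside its range is refused whole. The fingers move at their own pace and stop on an object; "newtons" is the grip in N (left out, the last holds). Time passes only in rows, so rows that do not move let the fingers close, or fill a call up. It gives the time, the measured TCP pose, the force and the opening at its end, in the units of the state.
- env.observe(): the state, without advancing time (a new reading comes with each control period).
- snapshot(name): name is "side" or "top"; returns the picture (420x560x3 uint8, red, green, blue); there is no depth.
- camera_info(name): a dict with "mtx" (3x3 intrinsics, pixels), "eye" and "rotation" of the camera in the world. Camera axes: x right, y down, z forward; pixel columns grow to the right and rows downward; lengths in mm; the calibration is good to about 2 mm. A picture is of the moment at which its call begins. camera_info takes no time and is no camera call.
- job.hand_in(): hands the job in, once; it reports no verdict.
The state is a dict: "time_s": time; "q": joint angles; "dq": joint speeds; "joint_torque": joint torques, N m; "eef_pos": TCP position; "eef_rot": TCP orientation; "force": force on the tool from outside, world axes, zero at the start; "wrist_torque": the same for the moment, N m; "gripper_width": finger opening in mm.
Only numpy, scipy, OpenCV 4.12 (cv2) and the standard library are available. Lean on these libraries where they do the work, as an engineer would, in place of code of your own. Each camera call takes 0.05 s, during which the arm holds its last target.

TASK

The repaired phone in the stand is to be blown clean in the dust-off box, so first put the lid on the dish of screws, fully seated and level, and let go of it. Then lift the phone out of its stand, lower its bottom end through the narrow slot in the top of the box until about half of the phone is inside, and finish holding it there upright and still in the gripper, neither letting go nor setting it down. Leave everything else where it is.

Things in the scene. Friction and masses are not known exactly. Their poses are not given: they have to be found in the camera images.
- lid: loose aluminium lid of the screw dish, a round disc 98 mm across and 4 mm thick with a black upright cylindrical knob on top (20 mm across, 25 mm high, in the centre); below the disc is a locating plug 80 mm across (tapering to 74 mm) and 6 mm deep. It lies on the table plug down, knob up. Origin: centre of the plug's underside, z up; the disc spans 6 to 10 mm and the knob 10 to 35 mm above the origin. About 90 g
- dish: loose round steel dish of small screws, open on top, 92 mm outside, 86 mm inside, 34 mm high. Origin: centre of its underside, z up. With the lid seated its disc rests on the rim, so the lid's origin is 28 mm above the dish's origin. About 350 g
- phone: compact phone, aluminium with a black glass face: 10 mm thick, 64 mm wide, 120 mm tall, standing on its bottom end in the stand. Origin: centre of its bottom end; x along the thickness, y along the width, z up along the height. About 140 g
- stand: fixed grey plastic block 60 x 100 x 45 mm with a slot in its top, 13 x 67 mm and 35 mm deep, in which the phone stands loosely; the phone's bottom is 10 mm above the table, so that its upper 85 mm stand free. Origin: centre of the underside; x across the slot's narrow side, y along its length, z up
- dustbox: fixed dust-off box, grey hollow cabinet 160 x 180 x 130 mm with side windows and an aluminium top plate 12 mm thick that has the slot in its centre; below the plate it is empty down to 10 mm above the table. Origin: centre of its underside; x across the slot's narrow side, y along its length, z up
- slot (a point): centre of the slot in the top of the dust-off box, level with the plate's upper face 130 mm above the table. The slot goes straight down and is 12 mm (along x) by 66 mm (along y), 2 mm more than the phone each way, with bevelled edges 4 mm wide at the top. Axes as the dust-off box's
- bigphone: bystander: larger black phone lying flat, 155 x 74 x 9 mm; origin at the centre of its underside
- driver: bystander: screwdriver with black handle lying on the table, 160 mm long, about along x; origin under its middle
- tape: bystander: roll of red tape lying flat, 96 mm across, 22 mm high; origin at the centre of its underside
- charger: bystander: small black charger block 42 x 28 x 22 mm; origin at the centre of its underside
- pencup: bystander: blue cup of pens, 74 mm across, 160 mm high with the pens; origin at the centre of its underside
- tweezers: bystander: tweezers lying about along y, 135 mm long, 10 mm high; origin on the underside near the middle
Mind the look-alikes: they are no part of the job. Leave any orange or pink look-alike of the lid alone.

How it is judged:
By the outcome, as a careful person would: the job done as asked, in the order asked, and still so for the second after the job is handed in, while the arm keeps its last pose, push and grip.
It also fails if it takes over 67 s, if anything falls off the work surface, if the arm or the gripper's body presses on something with over 40 N, if the wrist force passes 120 N, or if a joint passes its speed limit or range.

## Working session

There is one attempt and no reset: what is moved stays moved. The work goes in short steps, Python scripts to look and compute and a tool call to move; the robot and the scene stay as the last step left them, time stands still between calls to the robot, and variables do not carry over. Pictures are saved under pics/ and viewed, and the job is handed in when it is done.

Besides the shell and the picture viewer there is one more tool, called after "Request:" as name(argument=value, ...), one argument or row to a line, values as JSON. send_rows: Moves the arm, as the interface text tells. Its arguments: {"type":"object","properties":{"deltas":{"type":"array","items":{"type":"array","items":{"type":"number"}}},"newtons":{"type":"number"}},"required":["deltas"]}

```bash
mkdir -p pics; python3 - <<'E'
from rig import env,snapshot,camera_info
import cv2,numpy as np
for n in("side","top"):
    im=snapshot(n); cv2.imwrite(f"pics/{n}0.png",im[:,:,::-1])
    np.save(f"{n}0.npy",im)
    c=camera_info(n); print(n,{k:np.round(v,3).tolist() for k,v in c.items()})
print(env.observe())
E
```

```text
side {'mtx': [[394.299, 0.0, 278.326], [0.0, 394.299, 208.373], [0.0, 0.0, 1.0]], 'eye': [505.67, -662.203, 555.428], 'rotation': [-122.724, -0.374, -6.206]}
top {'mtx': [[443.359, 0.0, 283.623], [0.0, 443.359, 211.612], [0.0, 0.0, 1.0]], 'eye': [448.717, 18.241, 1020.96], 'rotation': [-172.165, -0.707, -88.585]}
{'time_s': 0.1, 'q': array([-6.36236432e+01,  2.02589860e+01,  9.36228032e+01,  6.91259605e-04,
        6.61888340e+01, -1.37360445e-01]), 'dq': array([-0.00816587, -0.00334592, -0.066384  , -0.00951692,  0.02826746,
       -0.03800781]), 'joint_torque': array([ 2.94492056e-04, -5.94906235e+01, -3.34929764e+01,  6.98516727e-02,
        1.83170795e-02, -3.11839949e-05]), 'eef_pos': array([ 278.83042934, -558.89791707,  232.94868492]), 'eef_rot': array([-8.99991986e+01,  7.06214960e-02, -6.34865618e+01]), 'force': array([ 0.18310999, -0.28174768, -0.57671622]), 'wrist_torque': array([ 0.03070237,  0.00798011, -0.01345634]), 'gripper_width': 92.10688483360164}
```

View pics/side0.png

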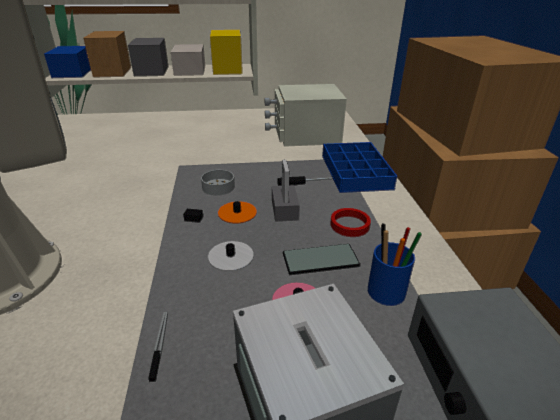

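View pics/top0.png

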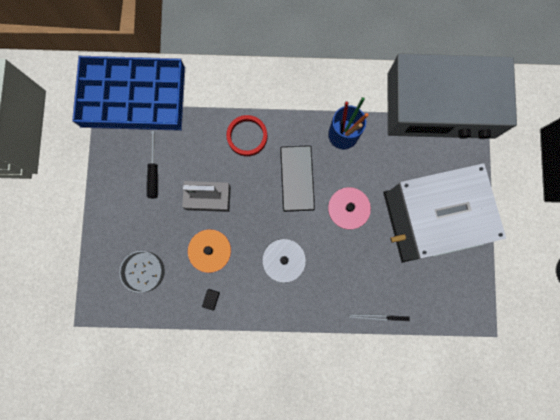

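```bash
cat > h.py <<'E'
import numpy as np,cv2
from scipy.spatial.transform import Rotation as R
from rig import env,snapshot,camera_info
def cam(n):
    c=camera_info(n); r=np.array(c["rotation"])
    M=r if r.shape==(3,3) else R.from_euler("xyz",r,degrees=True).as_matrix()
    return np.array(c["mtx"]),np.array(c["eye"]),M
def ray(n,uv,z):
    K,e,M=cam(n); uv=np.atleast_2d(uv).astype(float)
    d=(M@np.linalg.inv(K)@np.c_[uv,np.ones(len(uv))].T).T
    return e+d*((z-e[2])/d[:,2])[:,None]
def proj(n,p):
    K,e,M=cam(n); c=(M.T@(np.atleast_2d(p)-e).T); u=K@c; return (u[:2]/u[2]).T
E
python3 - <<'E'
from h import *
print(ray("top",[[284,260],[142,272],[200,188],[452,210]],0).round())
print(ray("side",[[231,255],[218,181],[285,165],[310,345]],0).round())
for n,bx in (("top",[(230,235,340,285),(110,240,180,300),(165,165,245,225),(380,150,520,270)]),("side",[(190,150,350,280),(225,280,400,420)])):
    im=np.load(n+"0.npy")[:,:,::-1]
    for i,(a,b,c,d) in enumerate(bx):
        cr=im[b:d,a:c]; s=min(800/(c-a),600/(d-b)); cv2.imwrite(f"pics/c_{n}{i}.png",cv2.resize(cr,None,fx=int(s),fy=int(s),interpolation=cv2.INTER_NEAREST)); print(n,i,int(s))
E
python3 - <<'E'
import cv2,numpy as np
a=[cv2.resize(cv2.imread(f"pics/c_top{i}.png"),(400,300)) for i in range(4)]
cv2.imwrite("pics/mont.png",np.vstack([np.hstack(a[:2]),np.hstack(a[2:])]))
E
```

```text
[[ 478.    5.    0.]
 [ 442.  328.    0.]
 [ 640.  206.    0.]
 [ 604. -384.    0.]]
[[ 479.   18.    0.]
 [ 444.  361.    0.]
 [ 651.  446.    0.]
 [ 610. -234.    0.]]
top 0 7
top 1 10
top 2 10
top 3 5
side 0 4
side 1 4
```

View pics/mont.png

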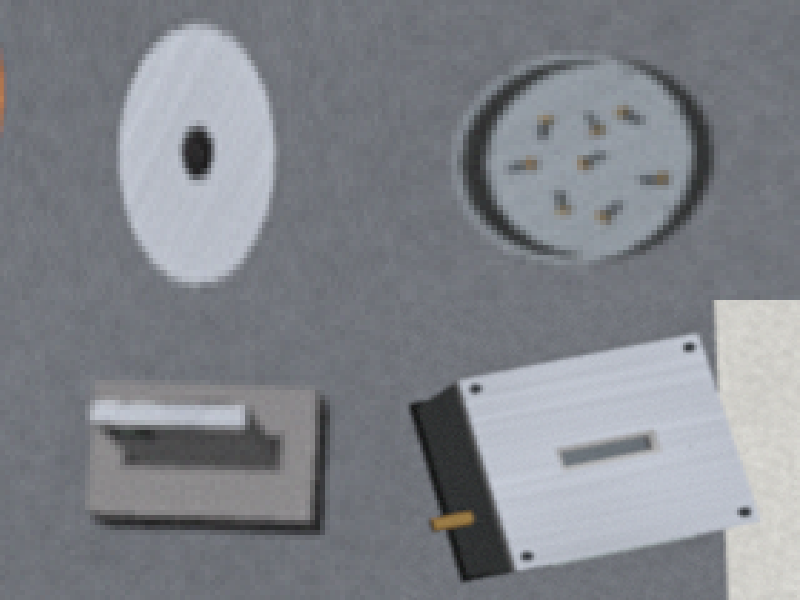

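View pics/c_side0.png

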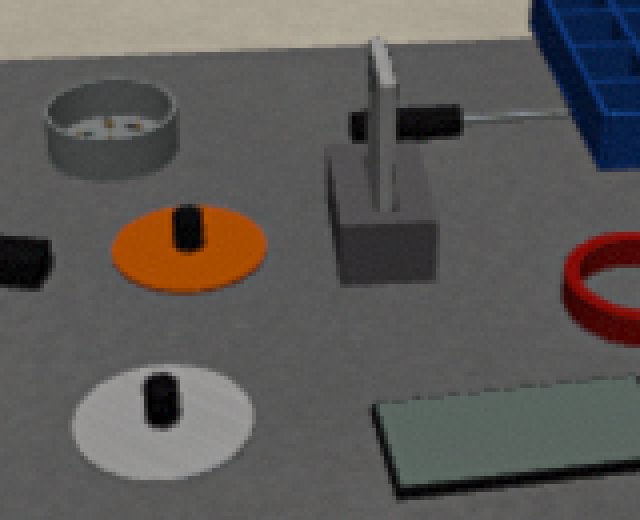

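View pics/c_top2.png

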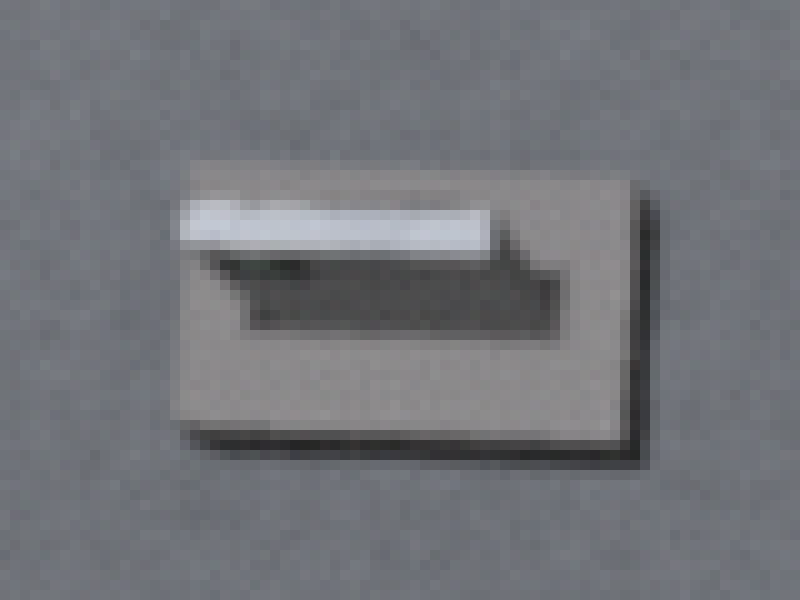

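The candidates for the lid are:
- Grey-silver disc at top (284,260), side (231,255)
- Orange disc at top (208,251), side (237,211)
- Pink disc at top (350,208), side (297,292)

The crops show the silver brushed disc with the black knob. It matches the aluminium description, so I choose that one. The dish is at top (142,272), the phone's top edge at top (200,188), and the box slot at top (452,210).

```bash
python3 - <<'E'
from h import *
T=np.load("top0.npy").astype(int);S=np.load("side0.npy").astype(int)
def comp(m,seed):
    n,l,st,ce=cv2.connectedComponentsWithStats(m.astype(np.uint8)); 
    k=l[seed[1],seed[0]]; return (l==k)
def hull(m):
    c,_=cv2.findContours(m.astype(np.uint8),cv2.RETR_EXTERNAL,cv2.CHAIN_APPROX_NONE); return max(c,key=cv2.contourArea).reshape(-1,2)
def circ(n,h,z):
    p=ray(n,h,z)[:,:2]; (c,r)=cv2.minEnclosingCircle(p.astype(np.float32))
    A=np.c_[2*p,np.ones(len(p))]; s=np.linalg.lstsq(A,(p**2).sum(1),rcond=None)[0]
    return s[:2].round(1), round(float(np.sqrt(s[2]+s[:2]@s[:2]))*2,1)
gT=T.mean(2);gS=S.mean(2)
print("bg",gT[240:255,320:330].mean(), T[265,300],S[262,231],S[270,200])
m=comp(gT>150,(300,265));print("lid top",circ("top",hull(m),10),m.sum())
m=comp(gS>120,(231,262));print("lid side",circ("side",hull(m),10),m.sum())
# knob tops: dark
m=comp(gT<70,(284,260));k=hull(m);print("knob top cen",k.mean(0), ray("top",k.mean(0),22))
m=comp(gS<50,(230,250));k=hull(m);print("knob side",k.min(0),k.max(0),ray("side",k.mean(0),22))
# phone top
m=comp(gT>165,(200,188));h=hull(m);r=cv2.minAreaRect(ray("top",h,130)[:,:2].astype(np.float32));print("phone top",r,m.sum())
# stand
d=(T[:,:,0]-T[:,:,2]);print("stand col",T[205,200],T[240,240])
mm=np.zeros_like(d,bool);mm[170:222,175:240]=True
h=hull(comp(mm&(d>-2)&(gT>110),(200,205)));r=cv2.minAreaRect(ray("top",h,45)[:,:2].astype(np.float32));print("stand",r)
# slot
print("slotcol",T[210,452],T[225,452],T[205:216,452].mean(1))
m=comp(gT<160,(452,210));h=hull(m);print("slot",m.sum(),cv2.minAreaRect(ray("top",h,130)[:,:2].astype(np.float32)))
m=comp(gT>165,(452,225));h=hull(m);print("plate",m.sum(),cv2.minAreaRect(ray("top",h,130)[:,:2].astype(np.float32)))
m=comp(gS<130,(312,345));h=hull(m);print("slot side",m.sum(),cv2.minAreaRect(ray("side",h,130)[:,:2].astype(np.float32)))
print(S[345,300:325].mean(1).round())
print("dish row",gT[272,112:175].round().tolist())
print("dish col",gT[245:300,142].round().tolist())
E
```

```text
bg 117.41333333333333 [190 196 205] [149 149 147] [90 89 90]
lid top (array([477. ,   6.4]), 95.8) 1402
lid side (array([477.8,   8.3]), 95.0) 897
knob top cen [283.66666667 260.        ] [[477.03051102   6.51995888  22.        ]]
knob side [226 244] [234 256] [[477.29755444   9.42032399  22.        ]]
phone top ((617.602294921875, 186.05081176757812), (8.296428680419922, 61.11711502075195), 1.5496435165405273) 125
stand col [141 138 139] [115 118 124]
stand ((616.145263671875, 185.55287170410156), (58.81742858886719, 98.09805297851562), 1.51854407787323)
slotcol [106 113 118] [188 193 204] [177.33333333 155.         127.         115.66666667 113.66666667
 112.33333333 111.33333333 120.33333333 161.33333333 182.33333333
 192.66666667]
slot 230 ((585.0228271484375, -333.2789611816406), (14.160490036010742, 68.47997283935547), 14.252801895141602)
plate 99152 ((533.8032836914062, 23.16729736328125), (742.546142578125, 1191.40673828125), 0.11746396124362946)
slot side 661 ((586.3237915039062, -331.8953552246094), (18.748247146606445, 73.0032958984375), 13.755581855773926)
[154. 154. 155.
[... 247 characters left out ...]
1.0, 114.0, 107.0, 105.0, 137.0, 153.0, 155.0, 155.0, 157.0, 158.0, 155.0, 124.0, 86.0, 95.0, 128.0, 141.0, 153.0, 155.0, 154.0, 155.0, 155.0, 156.0, 154.0, 156.0, 152.0, 153.0, 154.0, 157.0, 152.0, 153.0, 137.0, 87.0, 53.0, 50.0, 74.0, 111.0, 121.0, 124.0, 115.0, 116.0, 114.0, 114.0, 112.0, 115.0, 117.0]
dish col [114.0, 120.0, 116.0, 115.0, 114.0, 124.0, 131.0, 105.0, 135.0, 154.0, 154.0, 150.0, 152.0, 151.0, 149.0, 151.0, 150.0, 135.0, 123.0, 140.0, 148.0, 147.0, 147.0, 154.0, 156.0, 157.0, 115.0, 86.0, 105.0, 143.0, 154.0, 156.0, 156.0, 156.0, 157.0, 151.0, 151.0, 157.0, 153.0, 151.0, 150.0, 150.0, 151.0, 151.0, 153.0, 149.0, 148.0, 135.0, 125.0, 125.0, 119.0, 121.0, 117.0, 122.0, 124.0]
```

```bash
python3 - <<'E'
from h import *
from scipy.optimize import least_squares
T=np.load("top0.npy");S=np.load("side0.npy")
for n,im,bx,k in (("top",T,(115,245,172,298),10),("side",S,(195,165,243,198),14)):
    a,b,c,d=bx; cv2.imwrite(f"pics/dish_{n}.png",cv2.resize(im[b:d,a:c,::-1],None,fx=k,fy=k,interpolation=cv2.INTER_CUBIC))
g=T.mean(2).astype(np.float32)
def samp(c,rng,thr,dark):
    pass
# predicted rim circles: radial gradient profile around a guess on z=34
for it,c in enumerate([np.array([442,315.])]):
  for rep in range(4):
    P=[]
    for th in np.arange(0,360,5):
        u=np.array([np.cos(np.radians(th)),np.sin(np.radians(th))])
        rr=np.arange(36,54,.25); p=np.c_[c+rr[:,None]*u,np.full(len(rr),34.)]
        uv=proj("top",p).astype(np.float32)
        v=cv2.remap(g,uv[:,0].reshape(1,-1),uv[:,1].reshape(1,-1),cv2.INTER_CUBIC)[0]
        dv=np.gradient(cv2.GaussianBlur(v.reshape(1,-1),(0,0),2)[0])
        sel=(rr>39)&(rr<48); i=np.argmax(np.where(sel,dv,-9)); 
        if dv[i]>4: P.append(np.r_[p[i,:2],th])
    P=np.array(P);f=least_squares(lambda s:np.hypot(*(P[:,:2]-s[:2]).T)-s[2],[*c,43],loss="soft_l1").x
    c=f[:2];print(f.round(1),len(P),P[:,2].astype(int).tolist() if rep==3 else "")
E
```

```text
[443.9 315.5  46.1] 39 
[444.1 316.   46.6] 51 
[444.1 316.1  46.7] 51 
[444.1 316.2  46.7] 52 [10, 15, 20, 25, 30, 35, 40, 45, 50, 55, 60, 65, 70, 75, 80, 85, 90, 95, 100, 105, 110, 115, 120, 125, 130, 135, 140, 145, 150, 155, 160, 165, 220, 230, 235, 240, 245, 250, 255, 260, 265, 270, 275, 290, 295, 300, 305, 310, 315, 320, 325, 330]
```

View pics/dish_top.png

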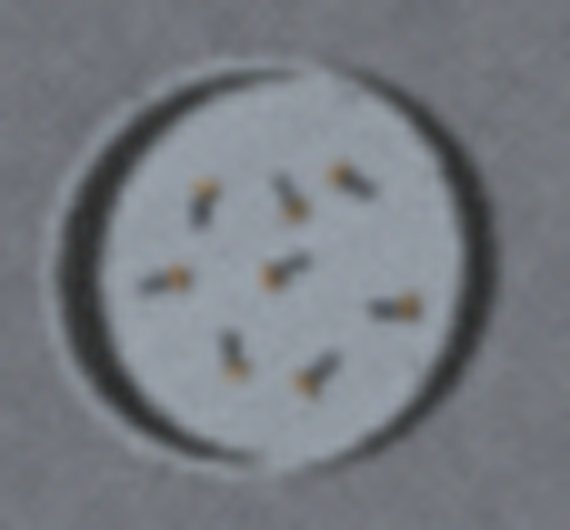

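View pics/dish_side.png

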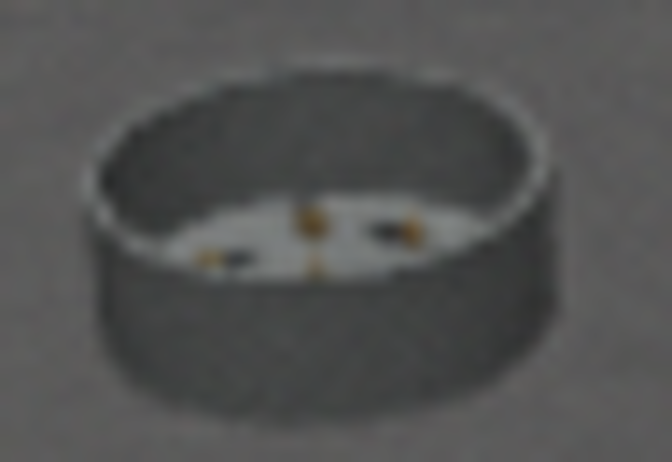

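```bash
python3 - <<'E'
from h import *
print(ray("top",[[139.8,271.1],[118.9+0.,271],[160.7,271],[139.8,250.2],[139.8,292]],34).round(1).tolist())
print(ray("side",[[217.1,176.7],[200.4,177],[233.9,176],[217.6,168.6],[217,184.7]],34).round(1).tolist())
# knob test on camera bias: overlay predicted rims
T=np.load("top0.npy")[:,:,::-1].copy();S=np.load("side0.npy")[:,:,::-1].copy()
th=np.radians(np.arange(0,360,3))
c=(442.3,320)
o=[]
for n,im,bx,k in (("top",T,(112,242,172,298),8),("side",S,(195,160,243,200),10)):
    a,b,cc,d=bx; big=cv2.resize(im[b:d,a:cc],None,fx=k,fy=k,interpolation=cv2.INTER_CUBIC)
    for z,r,col in((34,46,(0,0,255)),(34,43,(0,255,255)),(0,46,(0,255,0))):
        p=proj(n,np.c_[c[0]+r*np.cos(th),c[1]+r*np.sin(th),np.full(len(th),z)])
        q=((p+.5-[a,b])*k).astype(np.int32); cv2.polylines(big,[q],True,col,1)
    cv2.imwrite(f"pics/dov_{n}.png",big)
E
```

```text
[[444.5, 322.2, 34.0], [443.6, 367.9, 34.0], [445.9, 276.4, 34.0], [490.3, 325.3, 34.0], [399.3, 319.1, 34.0]]
[[444.4, 323.4, 34.0], [398.3, 326.1, 34.0], [491.1, 323.1, 34.0], [444.8, 373.2, 34.0], [445.2, 277.6, 34.0]]
```

View pics/dov_top.png

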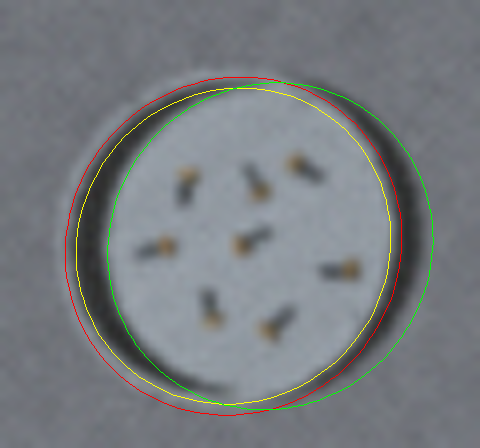

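View pics/dov_side.png

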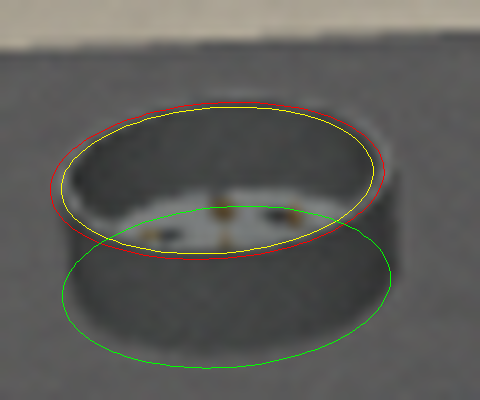

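Request:
send_rows(
  deltas=[
    [60,12.4,35.4,0,0,0,0.1385],
    [60,12.4,35.4,0,0,0,0.1385],
    [60,12.4,35.4,0,0,0,0.1385],
    [60,12.4,35.4,0,0,0,0.1385],
    [60,12.4,35.4,0,0,0,0.1385],
    [60,12.4,35.4,0,0,0,0.1385],
    [60,12.4,35.4,0,0,0,0.1385],
    [60,12.4,35.4,0,0,0,0.1385],
  ],
)

```text
time_s: 1.1
eef_pos: [378.3, -274.8, 233.4]
eef_rot: [-90.0, 0.0, 0.3]
force: [0.5, 0.5, 0.2]
gripper_width: 60.3
```

Request:
send_rows(
  deltas=[
    [60,12.4,35.4,-5,0,0,0],
    [60,12.4,35.4,-10,0,0,0],
    [60,12.4,35.4,-15,0,0,0],
    [60,12.4,35.4,-15,0,0,0],
    [60,12.4,35.4,-15,0,0,0],
    [60,12.4,35.4,-15,0,0,0],
    [60,12.4,35.4,-15,0,0,0],
    [60,12.4,35.4,-10,0,0,0],
  ],
)

```text
time_s: 2.1
eef_pos: [477.3, 8.4, 132.8]
eef_rot: [-90.0, 0.1, 0.0]
force: [0.0, -1.1, 1.1]
gripper_width: 60.3
```

Request:
send_rows(
  deltas=[
    [60,0,-0.5,-15,0,0,0],
    [60,0,-0.5,-15,0,0,0],
    [60,0,0,-15,0,0,0],
    [60,0,0,-12,0,0,0],
    [60,0,0,-8,0,0,0],
    [60,0,0,-5,0,0,0],
    [60,0,0,0,0,0,0],
    [60,0,0,0,0,0,0],
  ],
)

```text
time_s: 3.1
eef_pos: [477.7, 6.2, 63.9]
eef_rot: [-90.0, -0.0, -0.0]
force: [0.0, 0.0, 0.2]
gripper_width: 60.1
```

```bash
python3 - <<'E'
from h import *
print(env.observe()["eef_pos"],env.observe()["eef_rot"])
a=snapshot("side")[200:300,170:300,::-1];b=snapshot("top")[200:320,220:350,::-1]
cv2.imwrite("pics/pre.png",np.hstack([cv2.resize(a,(400,308)),cv2.resize(b,(400,308))]))
E
```

```text
[477.70100745   6.15316907  63.86815587] [-8.99983423e+01 -3.17103400e-02 -3.54304873e-04]
```

View pics/pre.png

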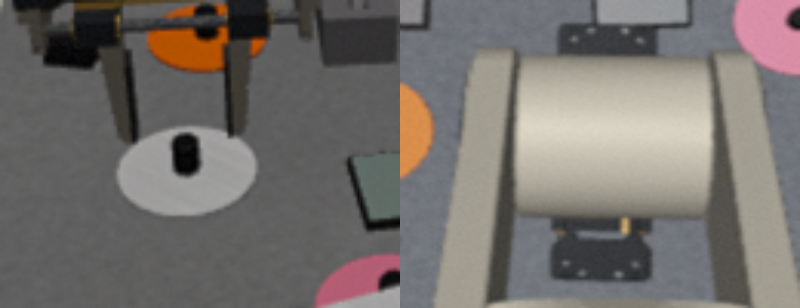

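The picture shows the two fingers straddling the black knob of the silver lid (crop (186,153)), so I go down and grip.

Request:
send_rows(
  deltas=[
    [60,0,0.6,-10,0,0,0],
    [60,0,0.5,-10,0,0,0],
    [60,0,0,-7,0,0,0],
    [60,0,0,-3,0,0,0],
    [60,0,0,-2,0,0,0],
    [60,0,0,0,0,0,0],
    [30,0,0,0,0,0,0],
    [15,0,0,0,0,0,0],
  ],
  newtons=25,
)

```text
time_s: 4.2
eef_pos: [477.6, 7.2, 31.8]
eef_rot: [-90.0, -0.0, -0.0]
force: [0.4, 0.8, -1.2]
gripper_width: 42.3
```

Request:
send_rows(
  deltas=[
    [10,0,0,0,0,0,0],
    [10,0,0,0,0,0,0],
    [10,0,0,0,0,0,0],
    [10,0,0,4,0,0,0],
    [10,0,0,8,0,0,0],
    [10,0,0,12,0,0,0],
    [10,0,0,12,0,0,0],
    [10,0,0,12,0,0,0],
  ],
)

```text
time_s: 5.2
eef_pos: [477.7, 7.3, 80.7]
eef_rot: [-90.0, -0.0, 0.0]
force: [0.5, 0.5, -1.9]
gripper_width: 19.2
```

Request:
send_rows(
  deltas=[
    [10,0,5,10,0,0,0],
    [10,-2,15,10,0,0,0],
    [10,-4,30,5,0,0,0],
    [10,-4,38,0,0,0,0],
    [10,-4,40,0,0,0,0],
    [10,-4,40,0,0,0,0],
    [10,-4,40,0,0,0,0],
    [10,-4,38,0,0,0,0],
  ],
)

```text
time_s: 6.2
eef_pos: [450.5, 255.4, 104.9]
eef_rot: [-90.0, 0.0, 0.0]
force: [0.3, 0.1, -1.5]
gripper_width: 19.3
```

Request:
send_rows(
  deltas=[
    [10,-3,30,0,0,0,0],
    [10,-2,20,0,0,0,0],
    [10,-2,14,0,0,0,0],
    [10,0,5.5,0,0,0,0],
    [10,0,0,-5,0,0,0],
    [10,0,0,-10,0,0,0],
    [10,0,0,-8,0,0,0],
    [10,0,0,0,0,0,0],
  ],
)

```text
time_s: 7.2
eef_pos: [443.9, 322.0, 80.5]
eef_rot: [-90.1, 0.1, -0.0]
force: [-0.1, -0.7, -1.2]
gripper_width: 19.5
```

```bash
python3 - <<'E'
from h import *
print(env.observe()["eef_pos"],env.observe()["eef_rot"])
a=snapshot("side")[130:210,160:290,::-1];b=snapshot("top")[220:320,80:210,::-1]
cv2.imwrite("pics/pl.png",np.vstack([cv2.resize(a,None,fx=4,fy=4),cv2.resize(b,None,fx=4,fy=2.8)]))
E
```

```text
[443.93822062 321.97299476  80.54611426] [-9.00649551e+01  9.10342369e-02 -3.24515601e-02]
```

View pics/pl.png

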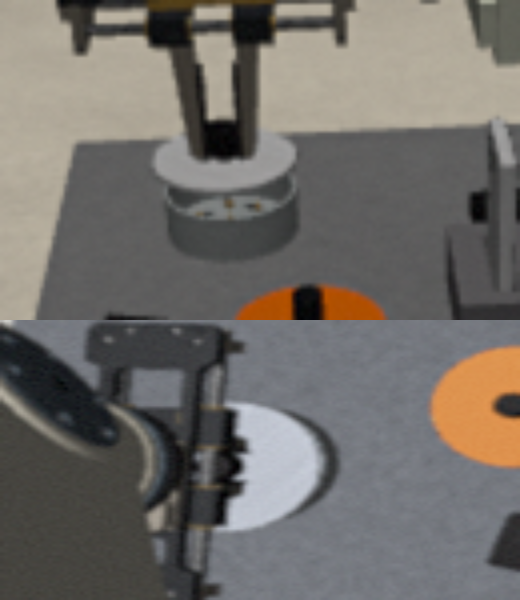

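The side crop shows the lid level, hanging straight above the dish (lid (225,163), dish (233,215)).

Request:
send_rows(
  deltas=[
    [10,0.4,0.6,-3,0,0,0],
    [10,0,0,-4,0,0,0],
    [10,0,0,-4,0,0,0],
    [10,0,0,-3,0,0,0],
    [10,0,0,-2,0,0,0],
    [10,0,0,-1,0,0,0],
    [10,0,0,-1,0,0,0],
    [10,0,0,0,0,0,0],
  ],
)

```text
time_s: 8.3
eef_pos: [444.8, 323.3, 63.6]
eef_rot: [-90.0, -0.0, 0.0]
force: [0.5, -0.4, -0.8]
gripper_width: 19.1
```

Request:
send_rows(
  deltas=[
    [10,0,0,-1,0,0,0],
    [10,0,0,-1,0,0,0],
    [10,0,0,-0.5,0,0,0],
    [10,0,0,-0.5,0,0,0],
    [10,0,0,-0.4,0,0,0],
    [10,0,0,-0.4,0,0,0],
    [10,0,0,0,0,0,0],
    [10,0,0,0,0,0,0],
  ],
)

```text
time_s: 9.3
eef_pos: [444.8, 323.3, 59.8]
eef_rot: [-90.0, 0.0, 0.0]
force: [-0.8, -0.1, -0.6]
gripper_width: 19.4
```

Request:
send_rows(
  deltas=[
    [10,0,0,-0.3,0,0,0],
    [10,0,0,-0.3,0,0,0],
    [10,0,0,0,0,0,0],
    [24,0,0,0,0,0,0],
    [30,0,0,0,0,0,0],
    [40,0,0,0,0,0,0],
    [50,0,0,0,0,0,0],
    [50,0,0,0,0,0,0],
  ],
)

```text
time_s: 10.3
eef_pos: [444.8, 323.3, 59.1]
eef_rot: [-90.0, 0.0, 0.0]
force: [0.3, -0.4, 0.6]
gripper_width: 49.9
```

Request:
send_rows(
  deltas=[
    [50,0,0,4,0,0,0],
    [50,0,0,10,0,0,0],
    [50,0,0,20,0,0,0],
    [50,0,0,30,0,0,0],
    [50,0,0,30,0,0,0],
    [50,10,-10,20,0,0,0],
    [50,20,-20,10,0,0,0],
    [50,20,-30,0,0,0,0],
  ],
)

```text
time_s: 11.3
eef_pos: [496.0, 263.6, 185.2]
eef_rot: [-89.9, -0.2, 0.1]
force: [0.3, 0.0, 0.4]
gripper_width: 49.8
```

```bash
python3 - <<'E'
from h import *
print(env.observe()["eef_pos"],env.observe()["eef_rot"])
a=snapshot("side")[:,:,::-1];b=snapshot("top")[:,:,::-1]
np.save("s1.npy",a);np.save("t1.npy",b)
cv2.imwrite("pics/seat.png",np.vstack([cv2.resize(a[145:205,180:310],None,fx=5,fy=5),cv2.resize(b[225:320,80:210],None,fx=5,fy=3)]))
E
```

```text
[496.0078045  263.57338081 185.17619392] [-8.99128124e+01 -1.53698605e-01  6.71347702e-02]
```

View pics/seat.png

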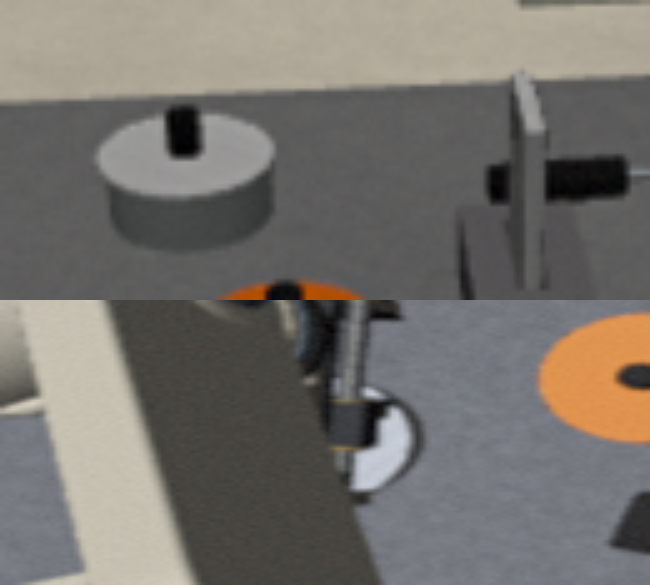

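```bash
python3 - <<'E'
from h import *
g=np.load("s1.npy").astype(int).mean(2)
def comp(m,seed):
    n,l=cv2.connectedComponents(m.astype(np.uint8)); return l==l[seed[1],seed[0]]
print(g[180,205:235].round(), g[160:200,285].round())
m=comp(g>105,(217,180)); c,_=cv2.findContours(m.astype(np.uint8),cv2.RETR_EXTERNAL,cv2.CHAIN_APPROX_NONE); h=max(c,key=cv2.contourArea).reshape(-1,2)
h=cv2.convexHull(h).reshape(-1,2)
p=ray("side",h,38)[:,:2];A=np.c_[2*p,np.ones(len(p))];s=np.linalg.lstsq(A,(p**2).sum(1),rcond=None)[0]
res=np.hypot(*(p-s[:2]).T);print("lid",s[:2],2*np.sqrt(s[2]+s[:2]@s[:2]),res.min(),res.max(),m.sum())
cv2.imwrite("pics/ph.png",cv2.resize(np.load("s1.npy")[150:225,260:310],None,fx=8,fy=8,interpolation=cv2.INTER_CUBIC))
E
```

```text
[153. 153. 151. 152. 152. 152. 150. 152. 151. 150. 151. 150. 152. 153.
 153. 154. 155. 154. 154. 154. 155. 156. 158. 157. 152. 126.  80.  55.
  54.  76.] [158. 146. 159. 158. 158. 153. 154. 155. 160. 154. 142. 113.  87.  86.
  87.  89.  88.  90.  90.  89.  91.  93.  93.  93.  94.  95.  94.  96.
  95.  93.  91.  93.  93.  93.  92.  93.  95.  94.  95.  96.]
lid [443.51369323 325.88022812] 99.87802615205693 48.68128981348668 51.70493555133092 418
```

View pics/ph.png

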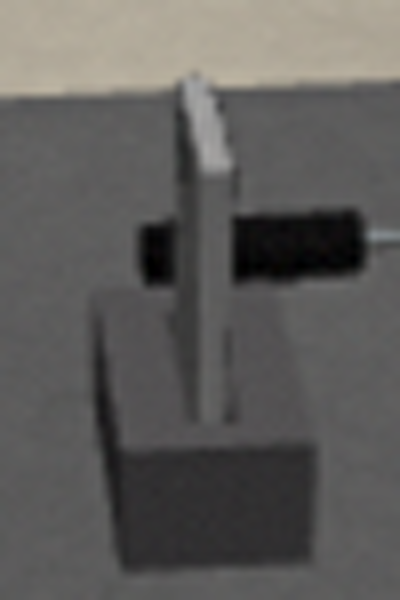

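```bash
python3 - <<'E'
from h import *
f=lambda x,y:(x/8-.5+260,y/8-.5+150)
print("front edge, back edge z130",ray("side",[f(200,172),f(234,168),f(182,80),f(205,75)],130).round(1).tolist())
print("phone foot z45",ray("side",[f(200,420),f(222,422)],45).round(1).tolist())
print("stand front z45",ray("side",[f(122,448),f(315,443),f(95,296),f(262,292)],45).round(1).tolist())
E
```

```text
front edge, back edge z130 [[611.9, 155.2, 130.0], [622.1, 156.8, 130.0], [613.8, 217.0, 130.0], [621.3, 219.9, 130.0]]
phone foot z45 [[613.1, 154.5, 45.0], [619.7, 152.6, 45.0]]
stand front z45 [[587.6, 140.8, 45.0], [646.2, 137.9, 45.0], [588.2, 234.3, 45.0], [643.0, 231.7, 45.0]]
```

Request:
send_rows(
  deltas=[
    [50,12,-5,0,0,0,0],
    [50,24,-12,0,0,0,0],
    [50,28,-18,0,0,0,0.026],
    [50,28,-18,0,0,0,0],
    [50,16,-12,0,0,0,0],
    [50,8,-6,0,0,0,0],
    [50,4,-4,0,0,0,0],
    [50,0,0,0,0,0,0],
  ],
)

```text
time_s: 12.4
eef_pos: [614.6, 188.5, 183.2]
eef_rot: [-90.0, 0.0, 1.5]
force: [-0.7, -0.0, 0.2]
gripper_width: 49.9
```

Request:
send_rows(
  deltas=[
    [50,2.8,-2,-5,0,0,0],
    [50,0,0,-10,0,0,0],
    [50,0,0,-15,0,0,0],
    [50,0,0,-15,0,0,0],
    [50,0,0,-15,0,0,0],
    [50,0,0,-10,0,0,0],
    [50,0,0,-5,0,0,0],
    [50,0,0,0,0,0,0],
  ],
)

```text
time_s: 13.4
eef_pos: [617.6, 186.3, 108.0]
eef_rot: [-90.0, 0.0, 1.5]
force: [0.7, -0.0, 0.1]
gripper_width: 49.7
```

```bash
python3 - <<'E'
from h import *
print(env.observe()["eef_pos"],env.observe()["eef_rot"])
a=snapshot("side")[:,:,::-1]
cv2.imwrite("pics/ph2.png",cv2.resize(a[110:230,230:350],None,fx=5,fy=5))
E
```

```text
[617.60034061 186.31521806 107.95325372] [-9.00051098e+01  1.75658491e-02  1.48785228e+00]
```

View pics/ph2.png

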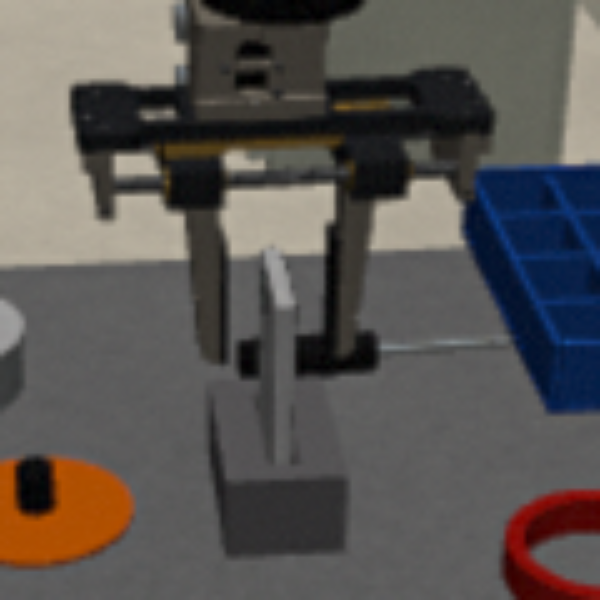

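The fingers straddle the phone (crop (278,300)) evenly and clear the stand. I close the gripper.

Request:
send_rows(
  deltas=[
    [30,0,0,0,0,0,0],
    [20,0,0,0,0,0,0],
    [14,0,0,0,0,0,0],
    [12,0,0,0,0,0,0],
    [10,0,0,0,0,0,0],
    [8,0,0,0,0,0,0],
    [4,0,0,0,0,0,0],
    [4,0,0,0,0,0,0],
  ],
  newtons=20,
)

```text
time_s: 14.45
eef_pos: [617.9, 186.4, 108.2]
eef_rot: [-90.0, -0.0, 1.5]
force: [1.6, -0.4, -0.7]
gripper_width: 10.2
```

Request:
send_rows(
  deltas=[
    [2,0,0,0,0,0,0],
    [2,0,0,0,0,0,0],
    [2,0,0,0,0,0,0],
    [2,0,0,0,0,0,0],
    [2,0,0,2,0,0,0],
    [2,0,0,3,0,0,0],
    [2,0,0,5,0,0,0],
    [2,0,0,5,0,0,0],
  ],
  newtons=35,
)

```text
time_s: 15.45
eef_pos: [617.7, 186.4, 123.6]
eef_rot: [-90.0, -0.0, 1.5]
force: [3.7, 0.2, -3.1]
gripper_width: 9.8
```

Request:
send_rows(
  deltas=[
    [2,0.4,0,6,0,0,0],
    [2,0,0,8,0,0,0],
    [2,0,0,12,0,0,0],
    [2,0,0,20,0,0,0],
    [2,0,0,30,0,0,0],
    [2,0,0,30,0,0,0],
    [2,0,0,30,0,0,0],
    [2,0,0,15,0,0,0],
  ],
)

```text
time_s: 16.45
eef_pos: [618.2, 186.5, 276.9]
eef_rot: [-90.0, -0.1, 1.5]
force: [0.1, -0.7, -1.8]
gripper_width: 9.7
```

```bash
python3 - <<'E'
from h import *
o=env.observe();print(o["eef_pos"],o["eef_rot"],o["force"],o["wrist_torque"])
a=snapshot("side")[:,:,::-1]
cv2.imwrite("pics/ph3.png",cv2.resize(a[20:220,200:380],None,fx=3,fy=3))
E
```

```text
[618.16532683 186.51406949 276.92821689] [-89.96303165  -0.10638533   1.49636609] [ 0.09756284 -0.67864736 -1.76124605] [-0.03000057 -0.06685679  0.00745182]
```

View pics/ph3.png

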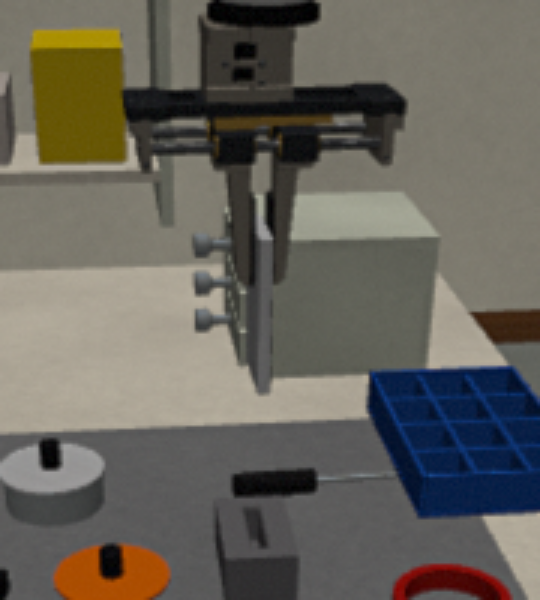

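Request:
send_rows(
  deltas=[
    [2,0,-8,0,0,0,0.02],
    [2,-1,-20,0,0,0,0.03],
    [2,-2,-32,0,0,0,0.03],
    [2,-3,-40,0,0,0,0.03],
    [2,-3,-42,0,0,0,0.03],
    [2,-3,-42,0,0,0,0.03],
    [2,-3,-42,0,0,0,0.03],
    [2,-3,-42,0,0,0,0.018],
  ],
)

```text
time_s: 17.5
eef_pos: [598.7, -83.3, 272.5]
eef_rot: [-89.9, 0.2, 14.1]
force: [0.0, 0.5, -0.7]
gripper_width: 9.5
```

Request:
send_rows(
  deltas=[
    [2,-3,-42,0,0,0,0],
    [2,-3,-42,0,0,0,0],
    [2,-3,-42,0,0,0,0],
    [2,-2,-38,0,0,0,0],
    [2,-2,-28,0,0,0,0],
    [2,-1,-18,0,0,0,0],
    [2,0,-6,0,0,0,0],
    [2,0,0,0,0,0,0],
  ],
)

```text
time_s: 18.5
eef_pos: [585.9, -297.3, 273.7]
eef_rot: [-90.0, 0.0, 14.0]
force: [0.1, -0.5, -1.8]
gripper_width: 9.7
```

Request:
send_rows(
  deltas=[
    [2,0,0,-8,0,0,0],
    [2,0,0,-10,0,0,0],
    [2,0,0,-8,0,0,0],
    [2,0,0,-4,0,0,0],
    [2,0,0,0,0,0,0],
    [2,0,0,0,0,0,0],
    [2,0,0,0,0,0,0],
    [2,0,0,0,0,0,0],
  ],
)

```text
time_s: 19.5
eef_pos: [586.1, -297.7, 244.4]
eef_rot: [-90.0, -0.0, 14.0]
force: [-0.3, -0.3, -0.7]
gripper_width: 9.7
```

```bash
python3 - <<'E'
from h import *
o=env.observe();print(o["eef_pos"],o["eef_rot"],o["force"],o["wrist_torque"])
a=snapshot("side")[:,:,::-1];b=snapshot("top")[:,:,::-1];np.save("s2.npy",a);np.save("t2.npy",b)
cv2.imwrite("pics/sl_s.png",cv2.resize(a[200:400,220:420],None,fx=3,fy=3))
cv2.imwrite("pics/sl_t.png",cv2.resize(b[130:290,370:530],None,fx=3,fy=3))
E
```

```text
[ 586.12084818 -297.73308918  244.42735765] [-9.00152200e+01 -1.81977726e-02  1.39770878e+01] [-0.30650516 -0.28558213 -0.66329339] [-0.02086944 -0.07245862 -0.03199656]
```

View pics/sl_s.png

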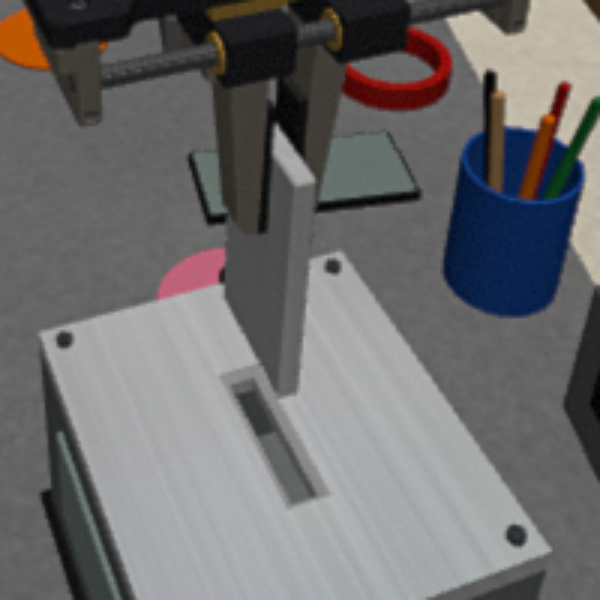

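View pics/sl_t.png

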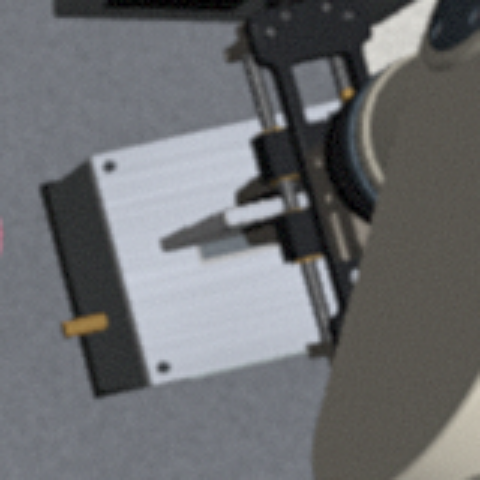

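```bash
python3 - <<'E'
from h import *
for n,seeds,box in(("top",[(403,180),(481,168),(501,235),(420,250)],6),("side",[(242,313),(331,290),(392,379),(282,418)],5)):
    g=np.load(n+"0.npy").astype(float).mean(2);C=[]
    for (x,y) in seeds:
        y0,y1,x0,x1=max(0,y-box),min(420,y+box+1),x-box,x+box+1
        w=g[y0:y1,x0:x1];w=np.clip(np.median(w)*.7-w,0,None);yy,xx=np.mgrid[y0:y1,x0:x1]
        C.append(((w*xx).sum()/w.sum(),(w*yy).sum()/w.sum()))
    P=ray(n,C,130)[:,:2];print(n,np.round(C,1).tolist(),P.round(1).tolist(),"cen",P.mean(0).round(2))
    print([round(float(np.linalg.norm(P[i]-P[(i+1)%4])),1) for i in range(4)],[np.degrees(np.arctan2(*(P[(i+1)%4]-P[i])[::-1])).round(1) for i in range(4)])
    print((P[0]+P[2])/2,(P[1]+P[3])/2)
E
```

```text
top [[399.8, 185.3], [481.6, 166.0], [500.2, 234.3], [416.2, 251.3]] [[632.3, -226.8], [677.7, -397.0], [536.7, -429.7], [498.1, -258.3]] cen [ 586.21 -327.93]
[176.1, 144.8, 175.7, 137.8] [np.float64(-75.1), np.float64(-166.9), np.float64(102.7), np.float64(13.2)]
[ 584.49454695 -328.25121639] [ 587.92539203 -327.60767033]
side [[240.9, 312.8], [330.6, 288.4], [391.6, 378.1], [281.8, 417.3]] [[497.9, -270.3], [634.7, -235.5], [674.4, -391.4], [538.1, -425.0]] cen [ 586.25 -330.57]
[141.2, 160.9, 140.3, 159.8] [np.float64(14.3), np.float64(-75.7), np.float64(-166.1), np.float64(104.6)]
[ 586.11168327 -330.87720901] [ 586.39340267 -330.25687057]
```

```bash
python3 - <<'E'
from h import *
g=np.load("top0.npy").astype(np.float32).mean(2)
pr=proj("top",[[497.9,-270.3,130],[634.7,-235.5,130],[674.4,-391.4,130],[538.1,-425,130]]);print(pr.round(1).tolist())
C=[]
for x,y in pr.round().astype(int):
    b=4;w=g[y-b:y+b+1,x-b:x+b+1];w=np.clip(np.median(w)*.75-w,0,None);yy,xx=np.mgrid[y-b:y+b+1,x-b:x+b+1]
    C.append(((w*xx).sum()/w.sum(),(w*yy).sum()/w.sum()))
P=ray("top",C,130)[:,:2];print(np.round(C,1).tolist(),P.round(1).tolist(),P.mean(0),[round(float(np.linalg.norm(P[i]-P[(i+1)%4])),1) for i in range(4)],[np.degrees(np.arctan2(*(P[(i+1)%4]-P[i])[::-1])).round(1) for i in range(4)])
# phone bottom in side picture s2: crop for corner measurement
a=np.load("s2.npy");cv2.imwrite("pics/ph4.png",cv2.resize(a[230:345,280:340],None,fx=5,fy=5,interpolation=cv2.INTER_CUBIC))
E
```

```text
[[422.2, 251.5], [404.1, 184.3], [479.0, 167.5], [497.9, 233.6]]
[[421.6, 253.0], [404.0, 185.6], [479.9, 167.4], [500.2, 234.4]] [[494.9, -269.2], [631.9, -235.4], [674.6, -393.4], [536.6, -429.6]] [ 584.5045531  -331.89402905] [141.1, 163.6, 142.7, 165.8] [np.float64(13.9), np.float64(-74.9), np.float64(-165.3), np.float64(104.6)]
```

View pics/ph4.png

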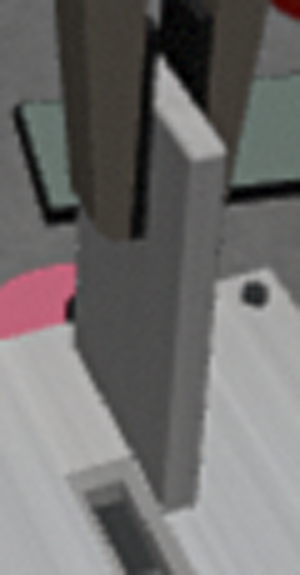

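```bash
python3 - <<'E'
from h import *
t=np.array([586.12,-297.73,244.43]);y=np.radians(14)
M=np.array([[np.cos(y),-np.sin(y),0],[np.sin(y),np.cos(y),0],[0,0,1]])
pts=np.array([[-5,-32,-98],[5,-32,-98],[-5,-32,22],[5,-32,22],[-5,32,-98]])
pp=proj("side",t+pts@M.T)
ob=np.array([[280+x/5-.5,230+v/5-.5] for x,v in((163,512),(193,508),(190,157),(224,152),(76,347))])
print(pp.round(1).tolist());print(ob.round(1).tolist())
d=[ray("side",o[None],(t+M@p)[2])[0]-(t+M@p) for o,p in zip(ob,pts)];print(np.array(d).round(1).tolist())
E
```

```text
[[312.8, 333.6], [319.8, 331.5], [318.5, 261.9], [326.6, 259.9], [294.0, 299.2]]
[[312.1, 331.9], [318.1, 331.1], [317.5, 260.9], [324.3, 259.9], [294.7, 298.9]]
[[-0.4, 2.8, 0.0], [-2.1, 0.8, 0.0], [-0.8, 1.8, 0.0], [-2.6, 0.3, 0.0], [1.0, 0.5, 0.0]]
```

Request:
send_rows(
  deltas=[
    [2,0,-6,0,0,0,0.002],
    [2,0,-10,0,0,0,0],
    [2,0,-10,0,0,0,0],
    [2,0,-6,0,0,0,0],
    [2,0,-2.4,-3,0,0,0],
    [2,0,0,-4,0,0,0],
    [2,0,0,-2,0,0,0],
    [2,0,0,0,0,0,0],
  ],
)

```text
time_s: 20.6
eef_pos: [586.0, -331.7, 234.9]
eef_rot: [-90.0, 0.0, 14.1]
force: [0.3, 0.0, -1.4]
gripper_width: 9.8
```

```bash
python3 - <<'E'
from h import *
o=env.observe();print(o["eef_pos"],o["eef_rot"],o["force"],o["wrist_torque"])
a=snapshot("side")[:,:,::-1];np.save("s3.npy",a)
cv2.imwrite("pics/sl3.png",cv2.resize(a[270:400,270:360],None,fx=6,fy=6,interpolation=cv2.INTER_CUBIC)[180:])
E
```

```text
[ 585.95287775 -331.71983901  234.89861118] [-8.99774620e+01  2.00053727e-02  1.41119701e+01] [ 0.31202084  0.02387022 -1.40261837] [ 0.00151064 -0.11841484  0.05123806]
```

View pics/sl3.png

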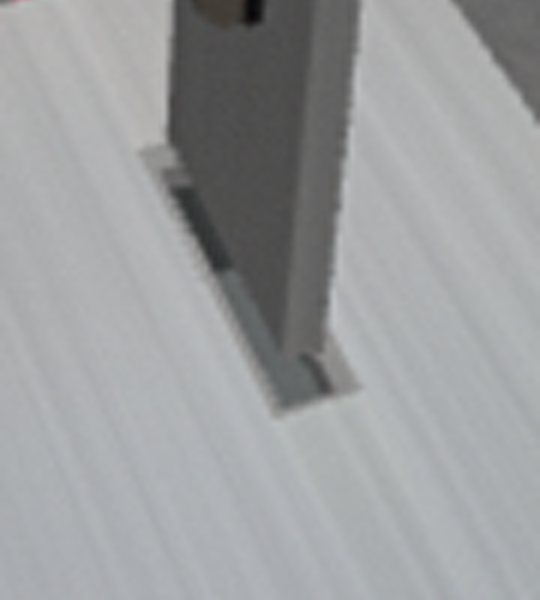

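```bash
python3 - <<'E'
from h import *
f=lambda x,v:(270+x/6-.5,270+(v+180)/6-.5)
y=np.radians(14.2);ex=np.array([np.cos(y),np.sin(y)]);ey=np.array([-np.sin(y),np.cos(y)])
o=np.array([586,-331.7])
def L(n,pts,z):
    p=ray("side",[f(*q) for q in pts],z)[:,:2]-o; print(n,np.c_[p@ex,p@ey].round(1).tolist())
L("bevel nl nr fl",[(280,415),(362,388),(140,152)],130)
L("inner nr(126)",[(275,393),(330,393),(172,187)],126)
L("phone nl nr fl",[(285,350),(322,355),(170,142)],136.9)
E
```

```text
bevel nl nr fl [[-8.4, -36.8], [10.1, -36.9], [-9.6, 36.0]]
inner nr(126) [[-5.8, -29.3], [4.9, -33.2], [-5.2, 27.3]]
phone nl nr fl [[-3.5, -27.7], [3.2, -31.4], [-4.6, 30.8]]
```

The side crop shows the phone's bottom end over the slot, with its corners within about 0.5 mm of the slot's centre. I lower it gently.

Request:
send_rows(
  deltas=[
    [2,0.3,-0.2,-2,0,0,0],
    [2,0,0,-2,0,0,0],
    [2,0,0,-2,0,0,0],
    [2,0,0,-2,0,0,0],
    [2,0,0,-2,0,0,0],
    [2,0,0,-2,0,0,0],
    [2,0,0,0,0,0,0],
    [2,0,0,0,0,0,0],
  ],
)

```text
time_s: 21.65
eef_pos: [586.4, -332.3, 223.2]
eef_rot: [-90.0, -0.0, 14.1]
force: [0.4, -0.3, -1.0]
gripper_width: 9.8
```

Request:
send_rows(
  deltas=[
    [2,0,0,-1.5,0,0,0],
    [2,0,0,-1.5,0,0,0],
    [2,0,0,-1.5,0,0,0],
    [2,0,0,-1.5,0,0,0],
    [2,0,0,-1.5,0,0,0],
    [2,0,0,-1.5,0,0,0],
    [2,0,0,-1,0,0,0],
    [2,0,0,0,0,0,0],
  ],
)

```text
time_s: 22.65
eef_pos: [586.3, -332.3, 213.1]
eef_rot: [-90.0, 0.0, 14.1]
force: [0.4, 0.5, -1.4]
gripper_width: 9.4
```

No contact force at 15 mm into the slot, so I go on down.

Request:
send_rows(
  deltas=[
    [2,0,0,-2,0,0,0],
    [2,0,0,-3,0,0,0],
    [2,0,0,-3,0,0,0],
    [2,0,0,-3,0,0,0],
    [2,0,0,-3,0,0,0],
    [2,0,0,-3,0,0,0],
    [2,0,0,-3,0,0,0],
    [2,0,0,-2,0,0,0],
  ],
)

```text
time_s: 23.65
eef_pos: [586.3, -332.2, 190.9]
eef_rot: [-90.0, 0.0, 14.1]
force: [-0.5, -0.8, 0.5]
gripper_width: 10.1
```

Request:
send_rows(
  deltas=[
    [2,0,0,-3,0,0,0],
    [2,0,0,-3,0,0,0],
    [2,0,0,-3,0,0,0],
    [2,0,0,-3,0,0,0],
    [2,0,0,-3,0,0,0],
    [2,0,0,-3,0,0,0],
    [2,0,0,-3,0,0,0],
    [2,0,0,-2,0,0,0],
  ],
)

```text
time_s: 24.65
eef_pos: [586.3, -332.2, 167.9]
eef_rot: [-90.0, 0.0, 14.1]
force: [-0.5, 0.4, -0.6]
gripper_width: 9.8
```

```bash
python3 - <<'E'
from h import *
o=env.observe();print(o["eef_pos"],o["eef_rot"],o["force"],o["wrist_torque"],o["gripper_width"])
a=snapshot("side")[:,:,::-1];np.save("s4.npy",a);b=snapshot("top")[:,:,::-1];
cv2.imwrite("pics/f1.png",cv2.resize(a,(800,600)));cv2.imwrite("pics/f2.png",b)
y=np.radians(14.1);ex=np.array([np.cos(y),np.sin(y),0]);ey=np.array([-np.sin(y),np.cos(y),0])
cv2.imwrite("pics/f3.png",cv2.resize(a[250:400,260:370],None,fx=5,fy=4,interpolation=cv2.INTER_CUBIC))
E
```

```text
[ 586.30381781 -332.22089565  167.9459079 ] [-8.99942009e+01  5.48363563e-03  1.40974874e+01] [-0.52909151  0.44243379 -0.58509028] [-0.06364561 -0.14419911 -0.0266139 ] 9.785870486298082
```

View pics/f1.png

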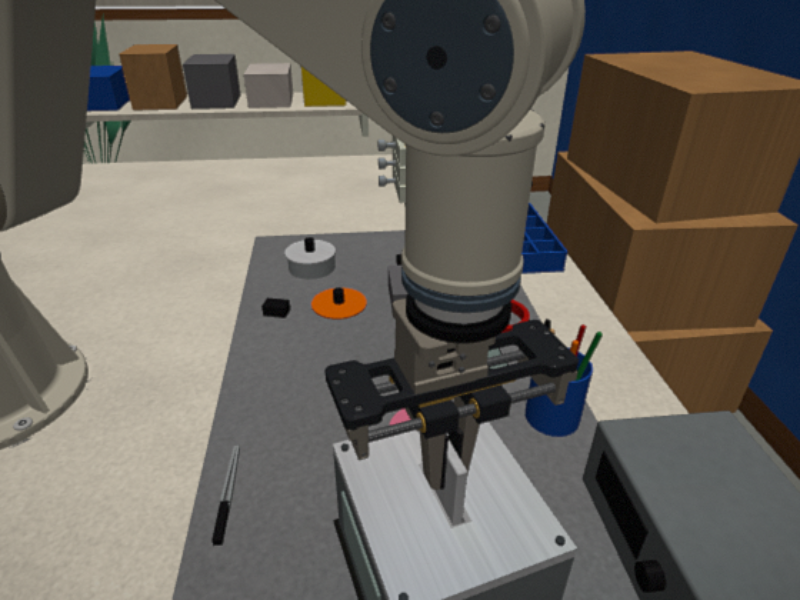

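View pics/f3.png

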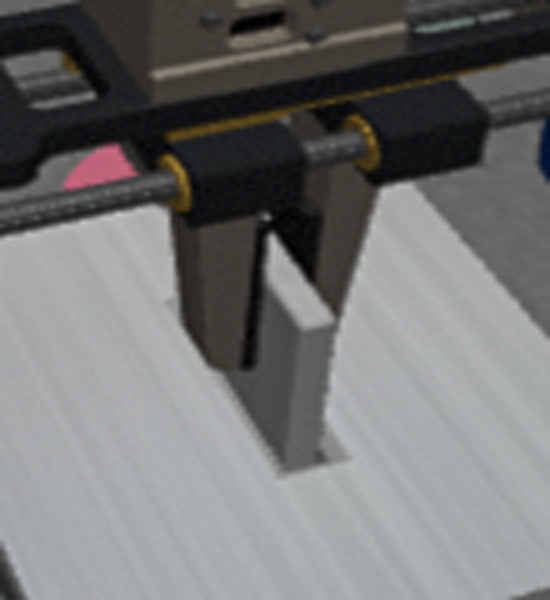

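View pics/f2.png

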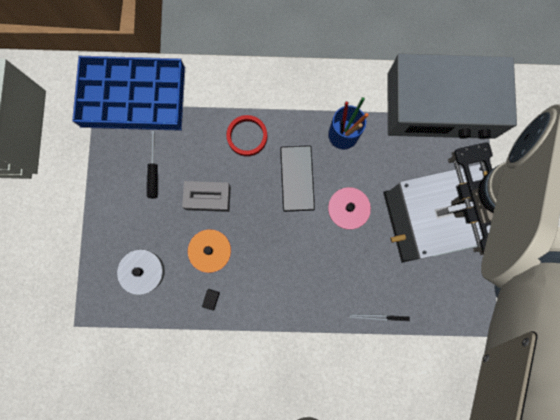

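Request:
send_rows(
  deltas=[
    [2,0,0,0,0,0,0],
    [2,0,0,0,0,0,0],
    [2,0,0,0,0,0,0],
    [2,0,0,0,0,0,0],
    [2,0,0,0,0,0,0],
    [2,0,0,0,0,0,0],
    [2,0,0,0,0,0,0],
    [2,0,0,0,0,0,0],
  ],
)

```text
time_s: 25.75
eef_pos: [586.3, -332.2, 168.2]
eef_rot: [-90.0, 0.0, 14.1]
force: [-0.3, 0.3, -1.3]
gripper_width: 9.5
```

```bash
python3 - <<'E'
from h import *
o=env.observe();print(o["eef_pos"],o["force"],np.abs(o["dq"]).max())
t=o["eef_pos"];y=np.radians(14.1);ex=np.array([np.cos(y),np.sin(y),0]);ey=np.array([-np.sin(y),np.cos(y),0])
for h in(12,22,32): print(h,proj("side",[t-5*ex-32*ey+[0,0,h],t+5*ex-32*ey+[0,0,h]]).round(1).tolist())
print("obs",[(260+300/5-.5,250+330/4-.5),(260+333/5-.5,250+322/4-.5)])
for n in("top","side"):
    im=snapshot(n);g=im.astype(float).mean(2);sd=(128,280) if n=="top" else (217,180)
    l=cv2.connectedComponents((g>(150 if n=="top" else 105)).astype(np.uint8))[1]; m=l==l[sd[1],sd[0]]
    c,_=cv2.findContours(m.astype(np.uint8),cv2.RETR_EXTERNAL,cv2.CHAIN_APPROX_NONE);h=cv2.convexHull(max(c,key=cv2.contourArea)).reshape(-1,2)
    for z in(38,44):
        p=ray(n,h,z)[:,:2];e=cv2.fitEllipse(p.astype(np.float32));print(n,z,np.round(e[0],1),np.round(e[1],1))
E
```

```text
[ 586.34451358 -332.24981346  168.20018624] [-0.25694442  0.31921785 -1.25580631] 0.09766509355318724
12 [[319.9, 338.0], [327.7, 335.6]]
22 [[320.5, 332.2], [328.3, 329.8]]
32 [[321.1, 326.3], [329.0, 324.0]]
obs [(319.5, 332.0), (326.1, 330.0)]
top 38 [443.5 322.7] [96.6 97.4]
top 44 [443.5 320.9] [96.  96.8]
side 38 [443. 327.] [100.7 105.6]
side 44 [443.7 315.6] [ 99.5 104.4]
```

```bash
python3 -c "
from rig import job
print(job.hand_in())"
```

```text
the job is handed in; nothing more can be done
None
```

I put the silver lid on the screw dish and let go of it. Then I lifted the phone out of its stand and lowered it through the box slot. It is held there upright with about 60 of its 120 mm inside. I handed the job in at about 26 s; the hand-in gave no verdict.

**Last checks:**
- **Phone:** The tool was at z = 168.2 mm and still, which puts the phone's bottom end at about z = 70 mm. The side view put the phone's top corners within about 2 px of where that height predicts, so it had not slipped. Grip width was 9.5–9.8 mm, the force on the tool about 1.3 N, and the tool vertical to within 0.1°.
- **Lid:** In the top view it appears round (96.6 x 97.4 mm) and centred at (443.5, 322.7), within about 1 mm of the dish centre I measured. Its release height matches full seating within 1 mm, and the side crop shows no gap.
- **Everything else:** I saw nothing else moved in the last pictures.

**One disagreement:** the side view put the lid's centre about 4 mm further along y and measured it too large (100.7 x 105.6 mm). I think that mask also took in the disc's edge, so I relied on the top view.

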